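# Shaft parts to the assembly rack in reverse order

## Task

The four parts on the grey stripping rack lie from left to right in the order they came off the shaft, and they go back on in the reverse order. Move all four to the plywood assembly rack in reverse, so that the left-most part ends in the right-most bay, the next in the second bay from the right, and so on (left and right as seen from the robot). Stand each part in the middle of its own bay, the same way up as it stood, and let go of it.

Things in the scene. Friction and masses are not known exactly. Their poses are not given: they have to be found in the camera images.
- spring: plain steel coil compression spring standing on end, 34 mm in diameter and 45 mm tall, about 70 g, rigid; grip it round its coils. It stands upright with its underside on the top of its pad, centred on the pad within 3 mm, at any yaw. Origin: centre of its underside; z up along its axis.
- tube: plain bright steel spacer tube, 32 mm outer and 22 mm inner diameter, 56 mm tall, about 140 g. It stands upright with its underside on the top of its pad, centred on the pad within 3 mm, at any yaw. Origin: centre of its underside; z up along its axis.
- gear: dark steel spur gear lying flat, 44 mm over its teeth and 20 mm thick, with a 28 mm hub on its upper side up to 34 mm and an 18 mm bore, about 180 g; it may be gripped over the teeth at any yaw. It stands upright with its underside on the top of its pad, centred on the pad within 3 mm, at any yaw. Origin: centre of its underside; z up along its axis.
- nut: bright steel hexagon nut lying flat, 36 mm across flats, 41 mm across corners, 22 mm tall, 24 mm hole, about 120 g. The outward normals of its flats point along its x axis and every 60 degrees from it. It stands upright with its underside on the top of its pad, centred on the pad within 3 mm, at any yaw. Origin: centre of its underside; z up along its axis.
- pad_spring: fixed black square rubber pad, 58x58x5 mm, on the stripping rack, that the spring stands on at every start; it marks that part's place in the row. Origin: centre of its underside, which lies on the rack's plate; axes parallel to the rack's.
- pad_tube: fixed black square rubber pad, 58x58x5 mm, on the stripping rack, that the tube stands on at every start; it marks that part's place in the row. Origin: centre of its underside, which lies on the rack's plate; axes parallel to the rack's.
- pad_gear: fixed black square rubber pad, 58x58x5 mm, on the stripping rack, that the gear stands on at every start; it marks that part's place in the row. Origin: centre of its underside, which lies on the rack's plate; axes parallel to the rack's.
- pad_nut: fixed black square rubber pad, 58x58x5 mm, on the stripping rack, that the nut stands on at every start; it marks that part's place in the row. Origin: centre of its underside, which lies on the rack's plate; axes parallel to the rack's.
- strip_rack: full rack: fixed grey steel plate 84 (x) by 280 (y) by 12 mm, with 20 mm high end cheeks, 292 mm over all. Origin: centre of its underside, on the bench; x points away from the robot, y along the row to the robot's left (turned up to 15 degrees). The pads' centres are at x = 0, y = +102, +34, -34, -102 mm; pad tops are 17 mm above the bench.
- build_rack: empty rack: fixed plywood board 84 (x) by 286 (y) by 14 mm; five ribs along x (5 wide, 10 mm high) part it into four bays 63 mm wide, open front and back, a dark square in each. Origin and axes as the grey rack's (underside centre; y to the left). Bay centres: x = 0, y = +102, +34, -34, -102 mm; bay floors 14 mm, rib tops 24 mm above the bench.
Things that resemble listed ones, but are neither listed nor needed, are in the scene too. Leave any pink or purple look-alike of the gear alone.

How it is judged:
By the outcome, as a careful person would: the job done as asked, in the order asked, and still so for the second after the job is handed in, with the robot touching nothing.
It also fails if it takes over 93 s, if anything falls off the work surface, if the arm or the gripper's body presses on something with over 40 N, if the wrist force passes 120 N, or if a joint passes its speed limit or range.

## Robot

A 6-joint arm with a two-finger parallel gripper is mounted at the origin on a cart in front of the work surface, level with it; the furniture and walls round the work are solid. World frame = base frame: x ahead of the robot, y to its left, z up, the work surface at z = 0. Lengths are in m, angles in rad, forces in N, time in s.
With the tool pointing down it reaches from about 0.4 to 0.825 m from the base axis. Payload 7 kg.
Tool frame: the origin (TCP) lies on the centre line of the jaws, within the pads' length; the fingertips stand 19 mm ahead of it and the grasp point (between the pads) is the TCP; z points along the fingers, y is the line along which they close (so a half turn about z gives the same grasp; the last joint's range is limited). The gripper opens to 85 mm and grips with 20 to 120 N. Pads are 22 mm wide; open, the fingers measure 114 mm over their backs; the gripper's body (76 mm by 85 mm) begins 54 mm behind the grasp point. The pads swing forward as they close: fully open they stand 13 mm farther back than shut.
Start: joints at [1.503, 0.359, 0.012, 0, -1.224, -0.288], TCP at [0.235, 0.633, 0.25] pointing down, gripper open.
Joint ranges: [-3.07, 3.07], [-1.43, 2.12], [-1.02, 1.25], [-3.03, 1.67], [-3.05, -0], [-3.03, 3.03]. Speed limits (rad/s): [2.39, 2.39, 3.01, 3.14, 3.14, 3.14].

## Interface

Orientations are given as a unit quaternion [w, x, y, z].
In Python, from cell import bot, eoat, eyes, close_job gives the robot as it stands. Calls block until the motion is done:
- bot.move_ptp(position, orientation): joint-space move of the TCP to a pose.
- bot.move_straight(position, rotation=None, v=0.15): straight line of the TCP; rotation=None keeps the orientation; v is the mean speed in m/s.
- bot.movej(angles): joint-space move.
- eoat.open_jaws() and eoat.clamp(): open the fingers fully, or close them until they stop; the grip force is fixed at half the most.
- bot.wait(seconds).
- bot.ik(position, orientation): joint angles nearest the present ones, or None.
- bot.state(): the state.
- eyes.camera(name): name is "scene" or "top" or "wrist"; returns the picture (384x512x3 uint8, red, green, blue); there is no depth.
- eyes.camera_info(name): a dict with "camera_matrix" (3x3 intrinsics, pixels), "world_from_camera" (4x4, takes a point from camera to world coordinates). Camera axes: x right, y down, z forward; pixel columns grow to the right and rows downward; lengths in m; the calibration is good to about 2 mm. A picture is of the moment at which its call begins: read the wrist's pose just before it. camera_info takes no time and is no camera call; for the wrist camera it gives the pose at the moment of the call.
A pose or a line that the arm cannot do raises bot.Unreachable and nothing moves.
- close_job(): hands the job in; it is judged then, once.
The state is a dict: "time": time; "joint_pos": joint angles; "qvel": joint speeds; "effort": joint torques, N m; "position": TCP position; "tcp_rot": TCP orientation; "wrist_force": force on the tool from outside, world axes, zero at the start; "torque": the same for the moment, N m; "grip_width": opening from 0.0 (shut) to 1.0 (fully open); "grip_force": force on a finger pad.
Only numpy, scipy, OpenCV 4.12 (cv2) and the standard library are available. Lean on these libraries where they do the work, as an engineer would, in place of code of your own. Each camera call takes 0.05 s, during which the arm holds its last target. There are 200 camera calls.

## Working session

There is one attempt and no reset: what is moved stays moved. The work goes in short steps, each a Python script; the robot and the scene stay as the last script left them, time stands still between calls to the robot, and variables do not carry over. Pictures are saved under pics/ and viewed, at most 14 in all, crops included, and the job is handed in when it is done.

```bash
ls; mkdir -p pics
python3 - <<'E'
from cell import bot, eoat, eyes
import cv2, numpy as np
for n in ("top","scene"):
    im=eyes.camera(n); cv2.imwrite(f"pics/{n}0.png",im[:,:,::-1])
    i=eyes.camera_info(n); print(n,np.round(i["camera_matrix"],1).tolist(),np.round(i["world_from_camera"],4).tolist())
s=bot.state(); print(s["time"],s["position"],s["tcp_rot"])
E
```

```text
pics
top [[384.8, 0.0, 252.0], [0.0, 384.8, 187.6], [0.0, 0.0, 1.0]] [[0.0248, -0.987, 0.1586, 0.3218], [-0.9997, -0.0242, 0.0062, 0.0459], [-0.0023, -0.1587, -0.9873, 1.0462], [0.0, 0.0, 0.0, 1.0]]
scene [[473.7, 0.0, 258.3], [0.0, 473.7, 192.7], [0.0, 0.0, 1.0]] [[-0.6438, -0.3874, 0.6599, -0.4436], [-0.765, 0.3054, -0.567, 0.8263], [0.0181, -0.8699, -0.4929, 0.7633], [0.0, 0.0, 0.0, 1.0]]
0.1 [0.23499745 0.63235019 0.24947104] [ 7.33584702e-04  9.84210510e-01 -1.77000363e-01 -7.06505813e-05]
```

View pics/top0.png

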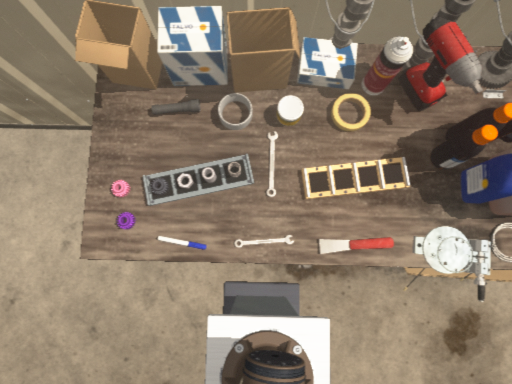

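View pics/scene0.png

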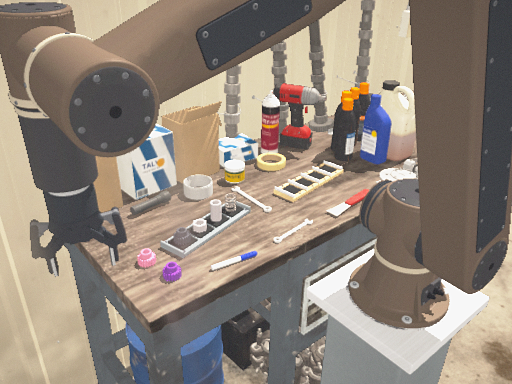

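Both views agree. The grey rack is on the robot's left (top px ~(198,180)), with dark gear, nut, tube and spring from left to right. The empty plywood rack is at ~(356,178). Next I'll take close wrist views.

```bash
cat > h.py <<'E'
from cell import bot, eoat, eyes, close_job
import cv2, numpy as np
from scipy.spatial.transform import Rotation as R
def cam(n):
    i=eyes.camera_info(n); return np.array(i["camera_matrix"]),np.array(i["world_from_camera"])
def ray(K,T,p):
    return T[:3,3],T[:3,:3]@np.linalg.solve(K,[p[0],p[1],1.])
def plane(K,T,p,z):
    o,d=ray(K,T,p); return o+d*(z-o[2])/d[2]
def tri(views):   # [(K,T,px)...] least-squares point
    A=np.zeros((3,3));b=np.zeros(3)
    for K,T,p in views:
        o,d=ray(K,T,p); d=d/np.linalg.norm(d); M=np.eye(3)-np.outer(d,d); A+=M;b+=M@o
    return np.linalg.solve(A,b)
def down(a):      # tool down, closing line (tool y) at world angle a (mod pi)
    q=(R.from_euler('z',a-np.pi/2)*R.from_euler('x',np.pi)).as_quat(); return np.r_[q[3],q[:3]]
def shot(name):
    K,T=cam("wrist"); im=eyes.camera("wrist")[:,:,::-1].copy()
    cv2.imwrite(f"pics/{name}.png",im); np.savez(f"pics/{name}.npz",K=K,T=T); return im,K,T
E
python3 - <<'E'
from h import *
K,T=cam("top")
c={}
for n,ps in dict(strip=[(143,177),(250,155),(253,183),(148,204)],build=[(302,168),(406,157),(409,187),(306,198)]).items():
    w=np.array([plane(K,T,p,.014) for p in ps]); print(n,w.round(3).tolist()); c[n]=w.mean(0); print(c[n].round(3))
s=bot.state();q=s["tcp_rot"];Rt=R.from_quat([*q[1:],q[0]]).as_matrix()
K,T=cam("wrist"); print("cam in tool",(Rt.T@(T[:3,3]-s["position"])).round(3),(Rt.T@T[:3,:3]).round(3).tolist(),K.round(1).tolist())
for z in (.2,.3):
  for n in c:
    for a in (0,np.pi/2,np.pi): print(n,z,a,bot.ik(c[n]*[1,1,0]+[-.06,0,z],down(a)))
E
```

```text
strip [[0.51, 0.351, 0.014], [0.578, 0.06, 0.014], [0.5, 0.05, 0.014], [0.436, 0.332, 0.014]]
[0.506 0.198 0.014]
build [[0.545, -0.083, 0.014], [0.583, -0.369, 0.014], [0.5, -0.374, 0.014], [0.463, -0.094, 0.014]]
[ 0.523 -0.23   0.014]
cam in tool [ 0.072  0.    -0.124] [[0.0, -0.96, -0.281], [1.0, 0.0, 0.0], [-0.0, -0.281, 0.96]] [[284.6, 0.0, 256.4], [0.0, 284.6, 192.6], [0.0, 0.0, 1.0]]
strip 0.2 0 [ 0.82213179  0.09054178 -0.46279637  0.         -1.01745818 -0.82213179]
strip 0.2 1.5707963267948966 [ 8.22131786e-01  9.05417754e-02 -4.62796367e-01  4.44089210e-16
 -1.01745818e+00  7.48664540e-01]
strip 0.2 3.141592653589793 [ 0.82213179  0.09054178 -0.46279637  0.         -1.01745818  2.31946087]
build 0.2 0 [-0.0808035   0.13880739 -0.40612958  0.         -1.02585936  0.0808035 ]
build 0.2 1.5707963267948966 [-8.08034981e-02  1.38807391e-01 -4.06129577e-01  4.44089210e-16
 -1.02585936e+00  1.65159982e+00]
build 0.2 3.141592653589793 None
strip 0.3 0 [ 0.82213179  0.01465541 -0.30580441  0.         -1.2503365  -0.82213179]
strip 0.3 1.5707963267948966 [ 8.22131786e-01  1.46554134e-02 -3.05804411e-01  4.44089210e-16
 -1.25033650e+00  7.48664540e-01]
strip 0.3 3.141592653589793 [ 0.82213179  0.01465541 -0.30580441  0.         -1.2503365   2.31946087]
build 0.3 0 [-0.0808035   0.06535469 -0.25233429  0.         -1.25310734  0.0808035 ]
build 0.3 1.5707963267948966 [-8.08034981e-02  6.53546884e-02 -2.52334294e-01  4.44089210e-16
 -1.25310734e+00  1.65159982e+00]
build 0.3 3.141592653589793 None
```

Run:
```python
from h import *
for n,c,y in (("strip",[.506,.198],.23),("build",[.523,-.23],.13)):
    Rz=R.from_euler('z',y).as_matrix()
    for k,dy in enumerate((.05,-.05) ):
        p=np.r_[c,0]+Rz@[-.075,dy,.18]
        (bot.move_ptp if k==0 else bot.move_straight)(p,down(np.pi/2+y),*([] if k==0 else [.3]))
        bot.wait(.3); shot(f"{n}{k}")
print(bot.state()["time"])
for n in ("strip","build"):
    a,b=[cv2.imread(f"pics/{n}{k}.png") for k in (0,1)]
    cv2.imwrite(f"pics/{n}_ab.png",np.vstack([a[0:290],b[0:290]]))
```

```text
5.3417
```

View pics/strip_ab.png

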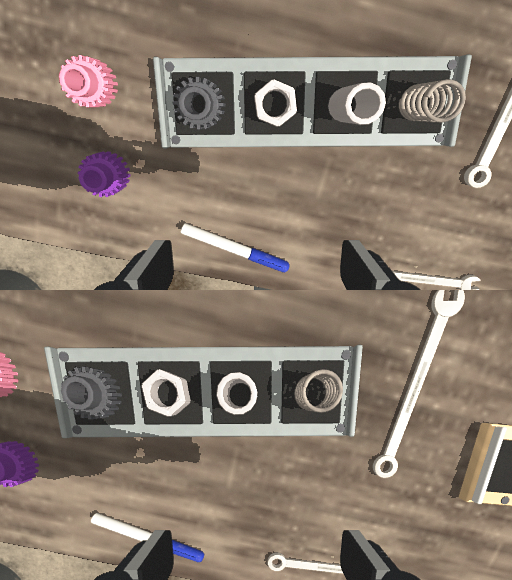

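View pics/build_ab.png

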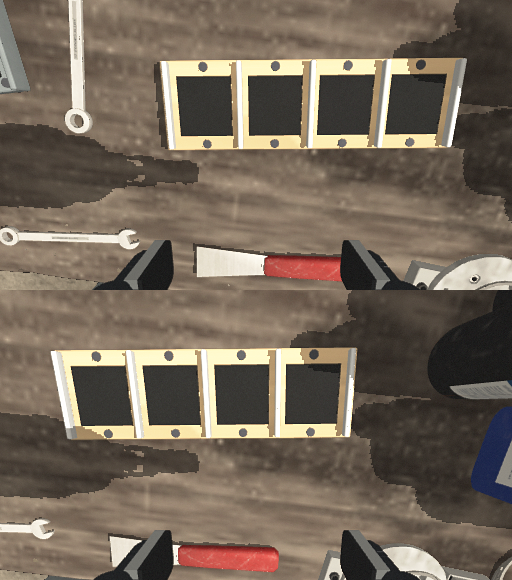

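The wrist views show the strip row, left to right: gear (200,102), nut (276,102), tube (360,103), spring (430,100). The four dark build squares are at (205,105), (274,104), (345,104), (416,104). I'll segment the build squares automatically and zoom in on the parts.

Run:
```python
from h import *
V=[]
for k in (0,1):
    im=cv2.imread(f"pics/build{k}.png"); d=np.load(f"pics/build{k}.npz")
    m=(im.max(2)<75).astype(np.uint8); m=cv2.morphologyEx(m,cv2.MORPH_OPEN,np.ones((3,3)))
    cs,_=cv2.findContours(m[50:150],cv2.RETR_EXTERNAL,cv2.CHAIN_APPROX_NONE)
    q=[]
    for c in cs:
        x,y,w,h=cv2.boundingRect(c)
        if 45<w<70 and 45<h<75 and cv2.contourArea(c)>.8*w*h:
            p=cv2.approxPolyDP(cv2.convexHull(c),6,True)[:,0]+[0,50]; print(k,cv2.contourArea(c),p.tolist())
            if len(p)==4:q.append(p.mean(0))
    V.append((d["K"],d["T"],sorted(q,key=lambda p:p[0])))
n=min(len(v[2]) for v in V)
if n==4:
    P=np.array([tri([(v[0],v[1],v[2][i]) for v in V]) for i in range(4)]); print(P.round(4))
    y=P[0]-P[3]; print("yaw",np.arctan2(-y[0],y[1]),"pitch",np.linalg.norm(y)/3,P.mean(0))
o=[]
for k,x in ((0,152),(1,44)):
    im=cv2.imread(f"pics/strip{k}.png")[48:152,x:x+320]; o.append(cv2.resize(im,None,fx=2.5,fy=2.5,interpolation=cv2.INTER_CUBIC))
cv2.imwrite("pics/strip_zoom.png",np.vstack(o))
```

```text
0 2985.0 [[230, 77], [231, 134], [181, 135], [177, 77]]
0 2984.5 [[301, 76], [300, 134], [249, 134], [248, 77]]
0 2994.0 [[373, 75], [368, 133], [317, 134], [320, 76]]
0 3049.0 [[445, 74], [436, 133], [386, 133], [392, 75]]
1 2959.0 [[124, 77], [132, 134], [82, 135], [71, 77]]
1 2992.0 [[196, 76], [200, 134], [149, 134], [143, 76]]
1 2995.5 [[268, 75], [268, 133], [217, 133], [215, 76]]
1 3024.5 [[340, 74], [336, 132], [285, 133], [286, 75]]
[[ 0.51   -0.13    0.0145]
 [ 0.5195 -0.1973  0.0142]
 [ 0.5292 -0.2649  0.0139]
 [ 0.5388 -0.332   0.015 ]]
yaw 0.14149948276378796 pitch 0.06800155421647346 [ 0.52439858 -0.23105788  0.01440019]
```

View pics/strip_zoom.png

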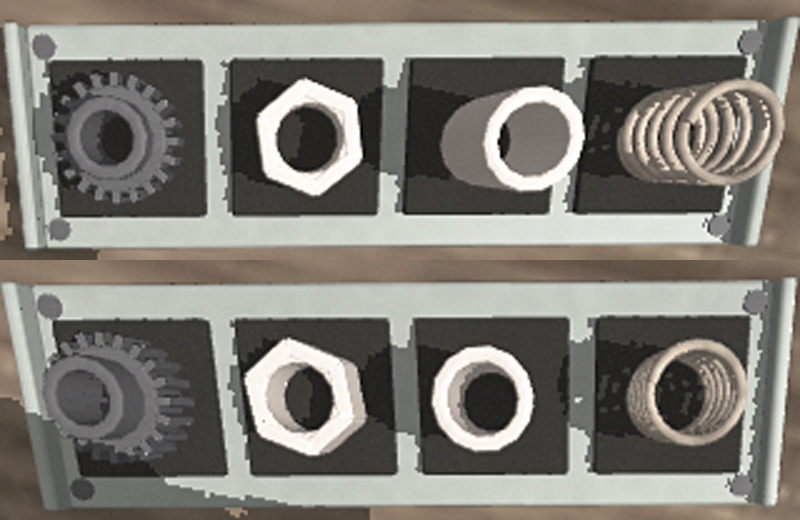

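The zoom shows the top-face rings clearly in both views. In zoom pixels, upper and lower view: gear hub (111,139)/(83,397), nut (310,136)/(301,397), tube (537,138)/(483,399), spring (732,131)/(697,392). I'll triangulate those and the pad corners.

Run:
```python
from h import *
D=[np.load(f"pics/strip{k}.npz") for k in (0,1)]
f=lambda k,p:((p[0]+.5)/2.5-.5+(152,44)[k],(p[1]+.5-260*k)/2.5-.5+48)
t=lambda a,b:tri([(D[k]["K"],D[k]["T"],f(k,p)) for k,p in enumerate((a,b))])
for n,a,b in (("gear",(111,139),(83,397)),("nut",(310,136),(301,397)),("tube",(537,138),(483,399)),("spring",(732,131),(697,392)),
  ("pgTL",(50,60),(53,322)),("pgTR",(205,58),(210,318)),("pgBR",(206,214),(227,474)),("pnTL",(231,58),(233,321)),("pnTR",(383,56),(391,318)),("pnBR",(381,212),(398,473)),("pnBL",(232,214),(249,475)),("ptBL",(403,213),(416,474)),("psTL",(590,57),(594,317)),("psBL",(574,212),(597,472))):
    print(n,t(a,b).round(4))
for k,vs in ((0,[(305,79),(355,93),(362,149),(314,195),(268,180),(257,117)]),(1,[(289,338),(347,352),(358,407),(311,455),(255,443),(244,385)])):
    w=np.array([plane(D[k]["K"],D[k]["T"],f(k,v),.039) for v in vs]); e=np.roll(w,-1,0)-w
    print("flat normals deg mod60",(np.degrees(np.arctan2(e[:,1],e[:,0]))+90).round(1)%60,np.linalg.norm(e,axis=1).round(4),w.mean(0).round(4))
```

```text
gear [0.4846 0.2964 0.0546]
nut [0.501  0.2307 0.0377]
tube [0.5151 0.1648 0.0748]
spring [0.5333 0.0981 0.0598]
pgTL [0.5055 0.3304 0.0182]
pgTR [0.52   0.2748 0.0153]
pgBR [0.4636 0.2625 0.0142]
pnTL [0.5214 0.2649 0.019 ]
pnTR [0.5362 0.2093 0.0119]
pnBR [0.4804 0.1953 0.0186]
pnBL [0.4663 0.2523 0.0189]
ptBL [0.4822 0.1877 0.0232]
psTL [0.5533 0.1344 0.0163]
psBL [0.4982 0.1183 0.0117]
flat normals deg mod60 [58.7 52.9 56.8 55.7 53.6 50. ] [0.0181 0.019  0.0232 0.0175 0.0219 0.0209] [0.5011 0.2308 0.039 ]
flat normals deg mod60 [ 0.3 51.3 55.8  1.3 48.2 55. ] [0.0203 0.0186 0.0247 0.0203 0.02   0.0233] [0.5007 0.2304 0.039 ]
```

```bash
cat >> h.py <<'E'
YB=.1415; CB=np.array([.5244,-.2311])
PART=dict(gear=(.4848,.2963,.24,.022,-.102),nut=(.5009,.2306,-.08,.021,-.034),tube=(.5151,.1648,.24,.034,.034),spring=(.5333,.0981,.24,.030,.102))
def pick(n):
    x,y,a,g,_=PART[n]; z=.017+g
    bot.move_ptp([x,y,.17],down(a)); bot.move_straight([x,y,z],v=.15); f=bot.state()["wrist_force"]
    eoat.clamp(); s=bot.state(); print(n,s["time"],"w",s["grip_width"],"gf",s["grip_force"],f.round(1),s["wrist_force"].round(1))
def lift(n):
    x,y,a,g,_=PART[n]; bot.move_straight([x,y,.17],v=.2); s=bot.state(); print("lifted",s["grip_width"],s["wrist_force"].round(2))
def place(n):
    x,y,a,g,b=PART[n]; t=CB+b*np.array([-np.sin(YB),np.cos(YB)]); z=.0145+g
    bot.move_straight([*t,.17],down(YB),.35); bot.move_straight([*t,z+.02],v=.2); bot.move_straight([*t,z+.001],v=.04)
    s=bot.state(); print("down",s["position"].round(4),s["wrist_force"].round(2)); eoat.open_jaws(); bot.move_straight([*t,.17],v=.2); print(bot.state()["time"])
E
python3 - <<'E'
from h import *
pick("tube"); lift("tube"); im,K,T=shot("tube_held")
s=bot.state();q=s["tcp_rot"];Rt=R.from_quat([*q[1:],q[0]]).as_matrix()
for z in (10,19,26,32):
    for yy in (-.016,.016):
        p=s["position"]+Rt@[.011,yy,z/1e3]; c=T[:3,:3].T@(p-T[:3,3]); u=K@c/c[2]; print(z,yy,u[:2].round(1))
cv2.imwrite("pics/tube_held2.png",cv2.resize(im[170:370,130:390],None,fx=2.5,fy=2.5))
E
```

```text
tube 8.8417 w 0.36546563721596975 gf 59.01474371552467 [0.1 0.  0.4] [-1.5 -0.6  4.7]
lifted 0.3659146587404493 [ 0.36 -0.71 -1.72]
10 -0.016 [225.9 232. ]
10 0.016 [288.2 232. ]
19 -0.016 [227.6 225.1]
19 0.016 [286.4 225.2]
26 -0.016 [228.8 220.3]
26 0.016 [285.2 220.3]
32 -0.016 [229.8 216.5]
32 0.016 [284.2 216.5]
```

View pics/tube_held2.png

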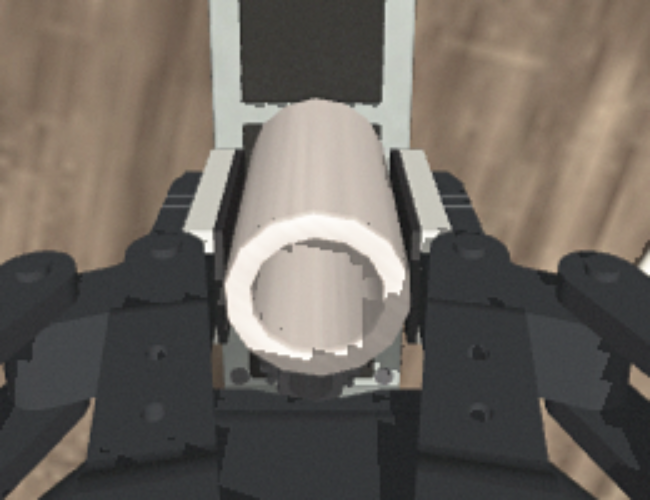

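The tube sits centred between the pads, and the tips (zoom row ~150, raw row ~230) stand about 12 mm ahead of the TCP. I can grip the nut and gear slightly lower than planned.

```bash
sed -i 's/.24,.022,-.102/.24,.018,-.102/; s/-.08,.021/-.08,.017/' h.py
python3 - <<'E'
from h import *
place("tube"); pick("nut"); lift("nut"); place("nut")
# look
Rz=R.from_euler('z',YB).as_matrix()
p=np.r_[CB,0]+Rz@[-.075,0,.20]; bot.move_ptp(p,down(np.pi/2+YB)); shot("chk1"); print(bot.state()["time"])
E
```

```text
down [ 0.5195 -0.1975  0.0494] [ 0.33 -0.74 -1.16]
13.425
nut 16.575 w 0.41117999252653714 gf 64.39859867053201 [0.3 0.6 0.6] [-2.  -0.9  8.7]
lifted 0.4086007918381687 [-0.37 -0.51 -1.16]
down [ 0.5289 -0.2647  0.0323] [-0.41  0.81  0.88]
21.7333
23.1667
```

View pics/chk1.png

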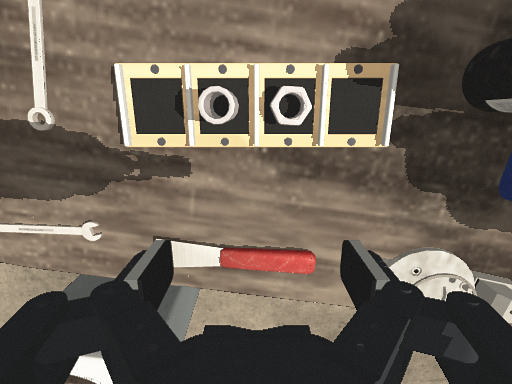

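The tube (218,104) and nut (291,104) stand upright in the second and third bays. Gear and spring next.

Run:
```python
from h import *
for n in ("gear","spring"):
    pick(n); lift(n); place(n)
Rz=R.from_euler('z',YB).as_matrix()
for k,dy in ((0,.05),(1,-.05)):
    p=np.r_[CB,0]+Rz@[-.075,dy,.18]; bot.move_ptp(p,down(np.pi/2+YB)); bot.wait(.3); shot(f"fin{k}")
print(bot.state()["time"])
o=[cv2.resize(cv2.imread(f"pics/fin{k}.png")[48:152,x:x+320],None,fx=2.5,fy=2.5,interpolation=cv2.INTER_CUBIC) for k,x in ((0,152),(1,44))]
cv2.imwrite("pics/fin_zoom.png",np.vstack(o))
```

```text
gear 26.8083 w 0.49914355973737223 gf 60.05816459655762 [-0.1 -0.3  0.4] [-2.  -0.4  6.5]
lifted 0.5001357615928529 [ 0.16 -0.96 -2.97]
down [ 0.5387 -0.3321  0.0332] [-0.2   0.37 -2.7 ]
32.275
spring 35.3583 w 0.37513608604546755 gf 59.160339390973604 [-0.7  0.1 -0.4] [-1.8  0.4  6. ]
lifted 0.370289329524576 [-0.16 -0.39 -1.25]
down [ 0.51   -0.1302  0.0454] [ 0.1  -0.15 -0.51]
39.575
42.2583
```

View pics/fin_zoom.png

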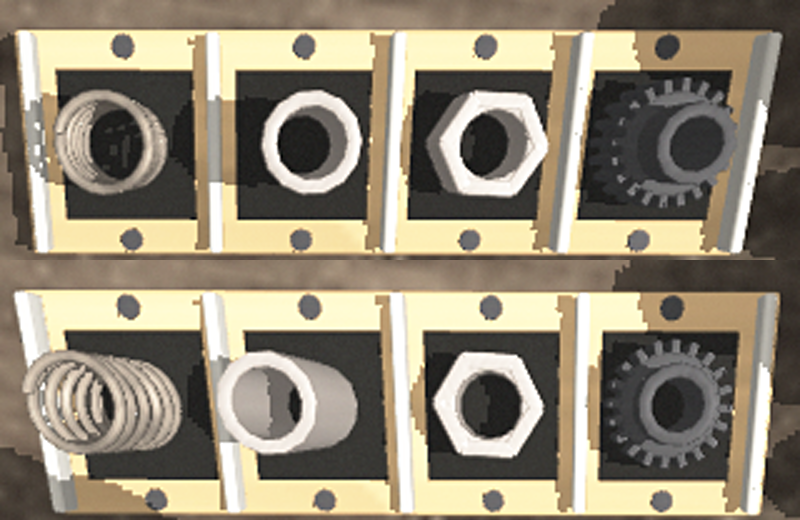

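In the zoom, upper and lower view, all four parts stand upright. Spring top ring (105,142)/(75,400), tube (312,141)/(266,402), nut (492,144)/(489,405), gear hub (697,144)/(678,405). I'll check how well they're centred.

Run:
```python
from h import *
D=[np.load(f"pics/fin{k}.npz") for k in (0,1)]
f=lambda k,p:((p[0]+.5)/2.5-.5+(152,44)[k],(p[1]+.5-260*k)/2.5-.5+48)
for n,h,a,b in (("spring",.059,(105,142),(75,400)),("tube",.070,(312,141),(266,402)),("nut",.036,(492,144),(489,405)),("gear",.048,(697,144),(678,405))):
    p=tri([(D[k]["K"],D[k]["T"],f(k,q)) for k,q in enumerate((a,b))]); w=np.mean([plane(D[k]["K"],D[k]["T"],f(k,q),h) for k,q in enumerate((a,b))],0)
    M=R.from_euler('z',-YB).as_matrix(); print(n,p.round(3),"rack xy mm",(M@(w-np.r_[CB,h]))[:2].round(4)*1e3)
```

```text
spring [ 0.511 -0.13   0.058] rack xy mm [  0.8 101.2]
tube [ 0.52  -0.197  0.07 ] rack xy mm [ 0.5 34.1]
nut [ 0.529 -0.265  0.034] rack xy mm [  0.1 -33.6]
gear [ 0.538 -0.33   0.048] rack xy mm [   0. -100.]
```

All four are within about 2 mm of their bay centres, so I'm handing in.

```bash
python3 -c "
from cell import *
print(close_job())"
```

```text
the job is handed in; nothing more can be done
None
```

The job is handed in: from left to right the plywood rack now holds spring, tube, nut and gear, all upright, released and within about 2 mm of their bay centres, after about 42 s of robot time.

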